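# Seat a printing block under the retaining plate of a holding jig

### The arm

A 7-joint arm with a two-finger parallel gripper is mounted at the origin on the work surface. World frame = base frame: x ahead of the robot, y to its left, z up, the work surface at z = 0. Lengths are in mm, angles in rad, forces in N, time in s.
With the tool pointing down it reaches from about 375 to 925 mm from the base axis. Payload 3.1 kg.
Tool frame: the origin (TCP) lies midway between the tips of the shut fingers; the grasp point (between the pads) lies 19 mm behind it; y points along the fingers, z is the direction in which the jaws open and shut, and the axes are right-handed (so a half turn about y gives the same grasp; the last joint's range is limited). The gripper opens to 85 mm and grips with 20 to 120 N. Pads are 22 mm wide; open, the fingers measure 114 mm over their backs; the gripper's body (76 mm by 85 mm) begins 54 mm behind the grasp point. The pads swing forward as they close: fully open they stand 13 mm farther back than shut.
Start: joints at [1.147, 0.383, 0.044, 1.598, -0.018, 1.161, -0.05], TCP at [208.063, -615.803, 231.269] pointing down, gripper open.
Joint ranges: [-2.61, 2.61], [-0.41, 2.15], [-1.48, 1.57], [0, 2.5], [-1.57, 4.71], [0.05, 1.97], [-2.85, 2.85]. Speed limits (rad/s): [2.79, 2.79, 3.14, 3.14, 3.14, 3.14, 3.14].

### API

Orientations are given as [roll, pitch, yaw] about the fixed x, y, z axes, in that order (R = Rz(yaw) Ry(pitch) Rx(roll)).
In Python, from rig import env gives the robot as it stands.
- The arm moves only by the tool drive_tool, never from a script. Its argument "rows" is a list of rows, each a list of 7 numbers: the turn, a rotation vector about the tool's x, y, z in rad, then the shift along the tool's x, y, z in mm, then the opening, from 0 (shut) to 1 (fully open). A call has 1 to 20 rows; each row is the pose to reach, as a shift and turn from the pose commanded when the call began, along the tool's axes at that moment; what a row does not reach only later rows make up. A row lasts 1/8 s, in which the tool goes at most 62.5 mm and 10.7 degrees, less where a joint would pass 70% of its speed; a pose out of reach is approached as far as the arm can. A call with a gripper value outside its range is refused whole. The fingers move at their own pace and stop on an object; "grip_force" is the grip in N (left out, the last holds). Time passes only in rows, so rows that repeat a pose let the fingers close. It gives the time, the measured TCP pose, the force and the opening at its end, in the units of the state.
- env.state(): the state, without advancing time (a new reading comes with each control period).
- env.grab_frame(name): name is "scene" or "side" or "wrist"; returns the picture (420x560x3 uint8, red, green, blue); there is no depth.
- env.get_calibration(name): a dict with "camera_matrix" (3x3 intrinsics, pixels), "rvec" (rotation vector, rad) and "tvec" (3), from world to camera coordinates, as OpenCV has them; the wrist camera has in their place "tool_from_camera" (4x4, takes a point from camera to tool coordinates, whose origin is the TCP and whose axes are the tool frame's). Camera axes: x right, y down, z forward; pixel columns grow to the right and rows downward; lengths in mm; the calibration is good to about 2 mm. A picture is of the moment at which its call begins: read the wrist's pose just before it. get_calibration takes no time and is no camera call.
- env.close_job(): hands the job in, once; it reports no verdict.
The state is a dict: "time": time; "joint_pos": joint angles; "joint_velocities": joint speeds; "tau": joint torques, N m; "tcp_pos": TCP position; "ee_rot": TCP orientation; "ft_force": force on the tool from outside, world axes, zero at the start; "moment": the same for the moment, N m; "gripper_width": finger opening in mm.
Only numpy, scipy, OpenCV 4.12 (cv2) and the standard library are available. Lean on these libraries where they do the work, as an engineer would, in place of code of your own. Each camera call takes 0.05 s, during which the arm holds its last target.

### The job

Pick up the long printing block, lay it flat on the bed of the holding jig in front of the overhanging plate, then slide it end first along the bed under the overhang until it bears firmly on the sprung stop hidden inside, pressing the stop in about half-way (5 mm) but never to the end of its travel, and let go so that it stays there. Be gentle with the jig, and leave everything else where it is.

Things in the scene. Friction and masses are not known exactly. Their poses are not given: they have to be found in the camera images.
- block_center (a point): the long printing block: plain aluminium slab faced with grey lino, 150 mm long (its x) x 54 wide (its y) x 28 high (z), about 0.4 kg, lying flat on the table. Either end may go in first. Point at its centre, 14 mm above its underside. Take it across its 54 mm width, at the middle or up to 35 mm behind it, to keep the gripper clear of the overhang.
- jig: fixed holding jig: grey board 300 x 130 mm with a retaining head at one end. Origin on the table, under the middle of the pocket's mouth (front edge of the overhang); x is the level direction in which the block slides in (roughly to the robot's left), y across, z up. The bare bed, 15 mm above the table, runs from x = -180 mm to 0; nothing stands on it. The head is at x = 0 to 114 mm.
- jig_mouth (a point): middle of the pocket's mouth, on the bed (15 mm over the jig's origin, same axes). The pocket is 31 mm high and 58 mm wide, so the block has 3 mm above it and 2 mm each side; its side walls flare to about 68 mm over the first 16 mm. Above it the overhang, an aluminium plate over the head's whole 130 mm width, 46 to 58 mm above the table.
- stop_pad (a joint): how far the 44 mm wide sprung stop in the pocket is pressed in along jig x, m: 0 untouched, 0.010 hard end. Its face rests anywhere from x = 18 to 42 mm (set differently each time, not measured: find it by feel). Takes 2 N to start and 1 N more per mm, on top of the block's drag on the bed (2 to 5 N). Let go at 5 mm, friction holds it at 3 to 5 mm.
- square_block_center (a point): a square printing block, same make as the long one, 60 x 60 x 28 mm; not to be used; point at its centre
- ink_jar_center (a point): round closed jar, 68 mm across, 75 mm high; bystander; point at its centre
- cup_center (a point): open white cup, 72 mm across, 60 mm high; bystander; point at its centre
- block: the same long block; origin at the centre of its underside, axes as above.
There are look-alikes about, which are no part of the job. There is more than one size of the block; the job needs the smaller.

How it is judged:
By the outcome, as a careful person would: the job done as asked, in the order asked, and still so for the second after the job is handed in, with the robot touching nothing.
It also fails if it takes over 48 s, if anything falls off the work surface, if the arm or the gripper's body presses on something with over 40 N, if the wrist force passes 120 N, or if a joint passes its speed limit or range.

## Working session

There is one attempt and no reset: what is moved stays moved. The work goes in short steps, Python scripts to look and compute and a tool call to move; the robot and the scene stay as the last step left them, time stands still between calls to the robot, and variables do not carry over. Pictures are saved under pics/ and viewed, and the job is handed in when it is done.

Besides the shell and the picture viewer there is one more tool, called after "Call:" as name([rows], argument=value, ...), one row to a line, values as JSON. drive_tool: Moves the arm, as the interface text tells. Its arguments: {"type":"object","properties":{"rows":{"type":"array"},"grip_force":{"type":"number"}},"required":["rows"]}

```bash
mkdir -p pics; ls; cat > h.py <<'E'
import numpy as np, cv2
from rig import env
from scipy.spatial.transform import Rotation as R
def cam(name, st=None):
    c=env.get_calibration(name); K=np.array(c["camera_matrix"])
    if name=="wrist":
        T=np.array(c["tool_from_camera"]); W=np.eye(4)
        W[:3,:3]=R.from_euler('xyz',st["ee_rot"]).as_matrix(); W[:3,3]=st["tcp_pos"]
        M=W@T; return K,M[:3,:3],M[:3,3]
    Rm=cv2.Rodrigues(np.array(c["rvec"],float))[0]; t=np.array(c["tvec"],float).ravel()
    return K,Rm.T,-Rm.T@t
def ray(name,px,z,st=None):
    K,Rw,o=cam(name,st); px=np.atleast_2d(px)
    d=(Rw@np.linalg.inv(K)@np.c_[px,np.ones(len(px))].T).T
    return o+d*((z-o[2])/d[:,2])[:,None]
def proj(name,P,st=None):
    K,Rw,o=cam(name,st); q=(K@(Rw.T@(np.atleast_2d(P)-o).T)).T
    return q[:,:2]/q[:,2:]
def grab(name,fn):
    st=env.state(); im=np.array(env.grab_frame(name))
    cv2.imwrite(fn,im[:,:,::-1]); return im,st
E
python3 - <<'E'
from h import *
for n in ["scene","side","wrist"]:
    im,st=grab(n,f"pics/{n}0.png")
    print(n,cam(n,st)[2])
print(st)
E
```

```text
pics
scene [ 996.98893614 -646.48364353 1369.53232154]
side [-38.62231385 787.70092337 961.25549528]
wrist [ 283.45206516 -589.97757959  371.40761455]
{'time': 0.1, 'joint_pos': array([ 1.14723044,  0.38377904,  0.0438516 ,  1.59950072, -0.01787008,
        1.16120572, -0.0499107 ]), 'joint_velocities': array([ 0.00137081, -0.00229048,  0.00122397, -0.00274063,  0.00070031,
       -0.00040589,  0.00016408]), 'tau': array([ 2.45574112e-03, -4.34730220e+01,  1.02905005e+00, -2.50454986e+01,
        1.07896424e-02,  5.44373179e-03, -1.02928891e-05]), 'tcp_pos': array([ 207.71271156, -614.96784988,  229.95753978]), 'ee_rot': array([-1.57329131e+00, -1.65437269e-04, -2.81576071e+00]), 'ft_force': array([ 0.27887074,  0.57269314, -0.36146818]), 'moment': array([0.01153035, 0.00016903, 0.02350752]), 'gripper_width': 85.3608361196129}
```

View pics/scene0.png

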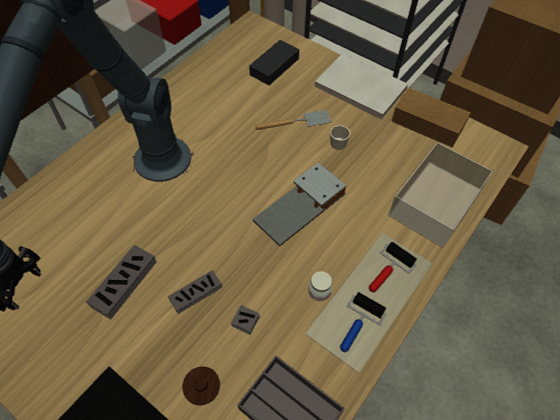

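View pics/side0.png

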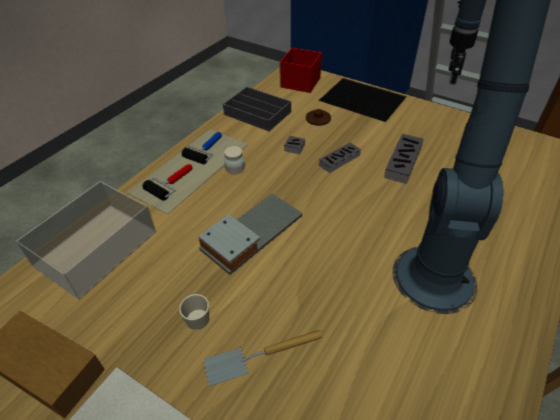

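View pics/wrist0.png

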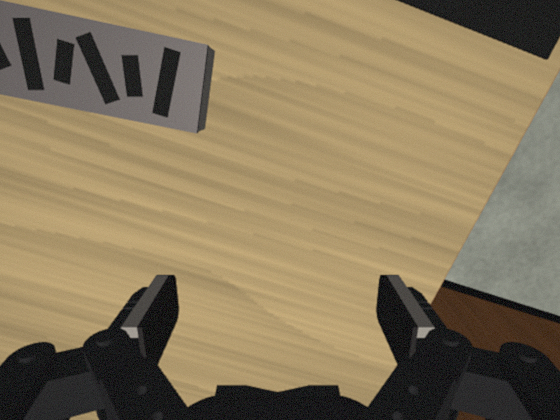

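The scene view shows the larger look-alike at about (122,282), the smaller long block at (195,291), the square block at (245,319) and the jig at (300,203), with its head at the upper right. I'll zoom in on both views to read the corners.

```bash
python3 - <<'E'
import cv2,numpy as np
s=cv2.imread('pics/scene0.png'); d=cv2.imread('pics/side0.png')
def crop(im,x,y,w,h,k,fn):
    c=cv2.resize(im[y:y+h,x:x+w],None,fx=k,fy=k,interpolation=cv2.INTER_CUBIC); cv2.imwrite(fn,c)
crop(s,160,260,110,80,7,'pics/s_block.png')
crop(s,245,155,110,95,6,'pics/s_jig.png')
crop(d,190,130,180,145,4,'pics/d_both.png')
E
```

```text
(no output)
```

View pics/s_block.png

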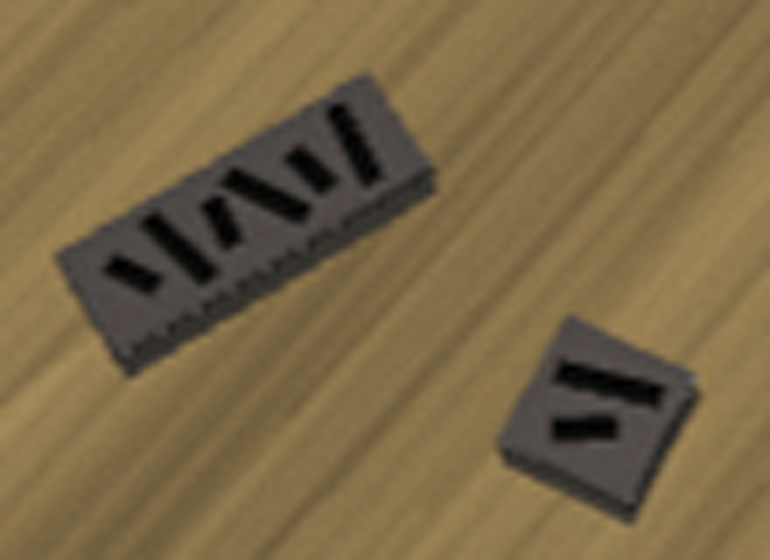

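View pics/s_jig.png

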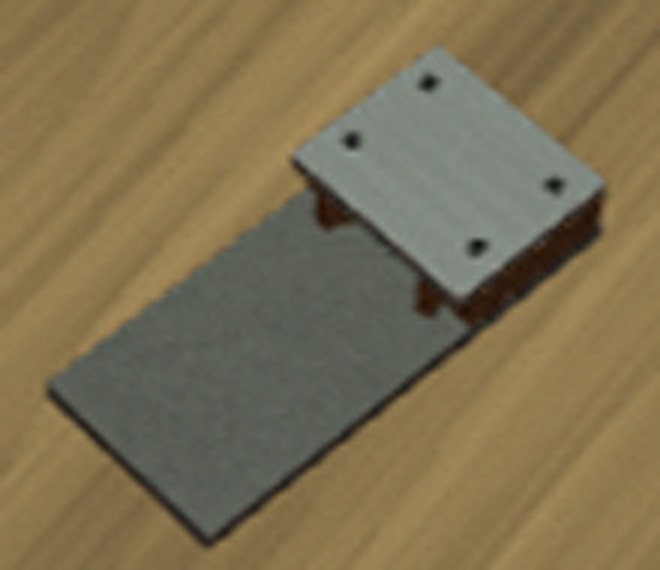

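View pics/d_both.png

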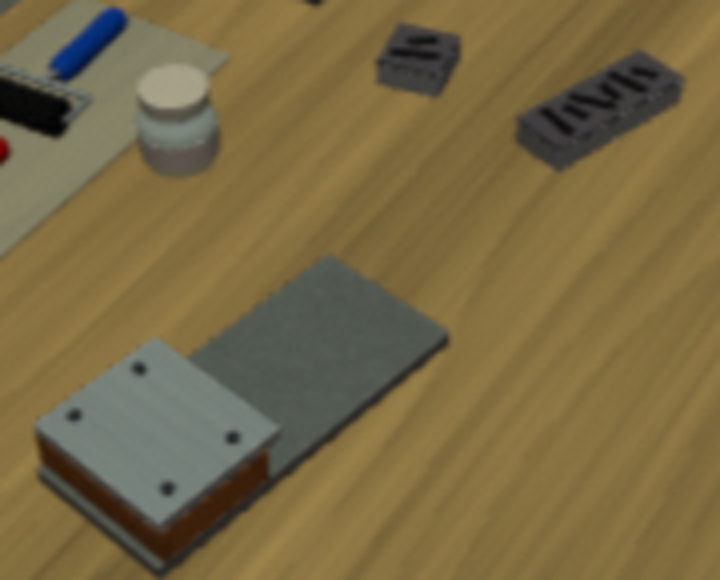

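```bash
python3 - <<'E'
from h import *
f=lambda p,k,x,y:(np.array(p)+.5)/k-.5+[x,y]
def rep(n,P):
    print(n,P[:,:2].round(1).tolist()); 
    c=P.mean(0); e=[np.linalg.norm(P[i]-P[i-1]).round(1) for i in range(4)]
    print('  center',c.round(1),'edges',e,'ang',[np.degrees(np.arctan2(*(P[i]-P[i-1])[1::-1])).round(1) for i in range(4)])
rep('block scene',ray('scene',f([(370,73),(436,172),(130,357),(57,255)],7,160,260),28))
rep('block side',ray('side',f([(517,128),(560,155),(684,80),(640,50)],4,190,130),28))
rep('plate scene',ray('scene',f([(440,47),(605,185),(460,302),(295,158)],6,245,155),58))
rep('plate side',ray('side',f([(37,430),(160,525),(280,430),(155,338)],4,190,130),58))
rep('bed scene(front corners)',ray('scene',f([(50,384),(208,537)],6,245,155).repeat(2,0),15))
rep('bed side',ray('side',f([(327,256),(448,337)],4,190,130).repeat(2,0),15))
E
```

```text
block scene [[440.1, -228.5], [492.8, -246.1], [448.3, -384.5], [393.3, -370.5]]
  center [ 443.6 -307.4   28. ] edges [np.float64(149.5), np.float64(55.5), np.float64(145.3), np.float64(56.7)] ang [np.float64(71.7), np.float64(-18.5), np.float64(-107.8), np.float64(165.7)]
block side [[486.5, -232.5], [438.7, -220.5], [395.4, -367.6], [447.5, -386.4]]
  center [ 442.  -301.8   28. ] edges [np.float64(158.8), np.float64(49.3), np.float64(153.2), np.float64(55.4)] ang [np.float64(75.8), np.float64(166.0), np.float64(-106.4), np.float64(-19.9)]
plate scene [[465.9, 280.7], [591.8, 256.8], [573.2, 145.6], [447.7, 168.6]]
  center [519.6 212.9  58. ] edges [np.float64(113.6), np.float64(128.1), np.float64(112.8), np.float64(127.6)] ang [np.float64(80.8), np.float64(-10.7), np.float64(-99.5), np.float64(169.6)]
plate side [[588.5, 262.6], [465.9, 281.9], [446.5, 172.6], [573.9, 149.2]]
  center [518.7 216.6  58. ] edges [np.float64(114.3), np.float64(124.1), np.float64(111.1), np.float64(129.5)] ang [np.float64(82.7), np.float64(171.0), np.float64(-100.1), np.float64(-10.4)]
bed scene(front corners) [[415.5, -6.7], [415.5, -6.7], [539.8, -29.7], [539.8, -29.7]]
  center [477.7 -18.2  15. ] edges [np.float64(126.4), np.float64(0.0), np.float64(126.4), np.float64(0.0)] ang [np.float64(169.5), np.float64(0.0), np.float64(-10.5), np.float64(0.0)]
bed side [[542.9, -26.3], [542.9, -26.3], [415.2, -1.1], [415.2, -1.1]]
  center [479.  -13.7  15. ] edges [np.float64(130.2), np.float64(0.0), np.float64(130.2), np.float64(0.0)] ang [np.float64(-11.2), np.float64(0.0), np.float64(168.8), np.float64(0.0)]
```

Both views agree: the block's centre is near (442,-305) at about 73° yaw, and the jig mouth is near (510,159) at about 79.7° yaw. I'll move above the block for a closer look with the wrist camera.

Call:
drive_tool([
  [0,-0.06,0,-20,0,-12,1],
  [0,-0.2,0,-65,0,-40,1],
  [0,-0.35,0,-112,0,-70,1],
  [0,-0.5,0,-160,0,-100,1],
  [0,-0.65,0,-208,0,-130,1],
  [0,-0.8,0,-254,0,-158,1],
  [0,-0.9,0,-286,0,-178,1],
  [0,-0.94,0,-297,0,-186,1],
  [0,-0.94,0,-297,0,-186,1],
  [0,-0.94,0,-297,0,-186,1],
])

```text
time: 1.4
tcp_pos: [428.0, -347.0, 231.0]
ee_rot: [-1.572, -0.001, -1.881]
ft_force: [-0.5, 0.3, -0.1]
gripper_width: 85.7
```

```bash
python3 - <<'E'
from h import *
im,st=grab("wrist","pics/w1.png"); print(st)
E
```

```text
{'time': 1.4, 'joint_pos': array([ 0.84580738,  0.21300814, -0.27107794,  1.82640179,  0.06478038,
        1.11110415,  0.24196303]), 'joint_velocities': array([ 0.00706754, -0.001112  ,  0.004492  , -0.00051202, -0.00383305,
       -0.00099776, -0.0002522 ]), 'tau': array([-7.68090449e-01, -3.43339598e+01, -1.81608930e+00, -2.43658054e+01,
       -5.34896250e-02, -1.39388725e-03,  4.34507738e-04]), 'tcp_pos': array([ 427.99543519, -347.01974494,  231.04277399]), 'ee_rot': array([-1.57168197e+00, -1.21780091e-03, -1.88059849e+00]), 'ft_force': array([-0.49631376,  0.28701017, -0.06849846]), 'moment': array([0.014506  , 0.06635271, 0.01152889]), 'gripper_width': 85.74429896893301}
```

View pics/w1.png

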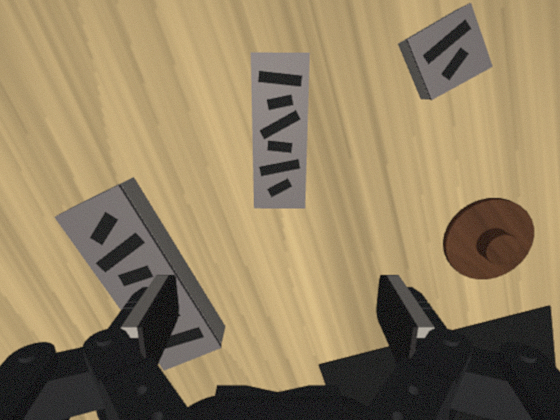

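The wrist view shows the small long block whole, with corners at about (252,53), (309,53), (305,208) and (254,208). I'll segment it and compute its pose.

```bash
python3 - <<'E'
from h import *
im=cv2.imread('pics/w1.png')[:,:,::-1]; st=env.state()
hsv=cv2.cvtColor(np.ascontiguousarray(im),cv2.COLOR_RGB2HSV)
m=(hsv[:,:,1]<70).astype(np.uint8)*255
m2=np.zeros_like(m); m2[30:230,220:340]=m[30:230,220:340]
m2=cv2.morphologyEx(m2,cv2.MORPH_CLOSE,np.ones((9,9)))
cs,_=cv2.findContours(m2,0,1); c=max(cs,key=cv2.contourArea)
q=cv2.approxPolyDP(c,6,True)[:,0,:]; print(q.tolist())
P=ray('wrist',c[:,0,:].astype(float),28,st)
r=cv2.minAreaRect(P[:,:2].astype(np.float32)); print(r)
Q=ray('wrist',q.astype(float),28,st); print(Q.round(1).tolist())
E
```

```text
[[251, 52], [254, 207], [304, 208], [309, 53]]
((442.2627258300781, -307.8468017578125), (149.5639190673828, 54.253517150878906), 72.13562774658203)
[[440.3, -228.7, 28.0], [394.5, -369.9, 28.0], [444.0, -386.9, 28.0], [490.3, -245.6, 28.0]]
```

```bash
python3 - <<'E'
from h import *
st=env.state(); W=R.from_euler('xyz',st["ee_rot"]).as_matrix()
for px,z in [((223,328),0),((222,350),0),((205,345),40),((133,180),28)]:
    p=ray('wrist',px,z,st)[0]; print(px,p.round(1),(W.T@(p-[434.6,-331.6,1])).round(1))
print(proj('wrist',[[428,-347,231],[434.6,-331.6,15]],st))
E
```

```text
(223, 328) [ 299.1 -519.7    0. ] [220.4   1.3 -71.6]
(222, 350) [ 285.8 -551.4    0. ] [254.7   1.3 -74.6]
(205, 345) [ 287.4 -508.6   40. ] [213.5 -38.7 -86.2]
(133, 180) [ 286.4 -304.8   28. ] [  19.8  -26.9 -149.3]
[[277.99872021 277.09835155]
 [279.31898338 158.46240119]]
```

Call:
drive_tool([
  [0,0.004,0,-4,12,0,1],
  [0,0.004,0,-14,50,1,1],
  [0,0.004,0,-16.7,95,1.6,1],
  [0,0.004,0,-16.7,140,1.6,1],
  [0,0.004,0,-16.7,180,1.6,1],
  [0,0.004,0,-16.7,206,1.6,1],
  [0,0.004,0,-16.7,221,1.6,1],
  [0,0.004,0,-16.7,228,1.6,1],
  [0,0.004,0,-16.7,229,1.6,1],
  [0,0.004,0,-16.7,229,1.6,1],
])

```text
time: 2.7
tcp_pos: [437.3, -329.7, 3.3]
ee_rot: [-1.569, -0.001, -1.88]
ft_force: [0.1, 0.3, 0.0]
gripper_width: 85.4
```

Call:
drive_tool([
  [0,0,0,2,1.5,-2,1],
  [0,0,0,2,1.5,-2,0.6],
  [0,0,0,2,1.5,-2,0.3],
  [0,0,0,2,1.5,-2,0.3],
  [0,0,0,2,1.5,-2,0.3],
  [0,0,0,2,1.5,-2,0.3],
], grip_force=60)

```text
time: 3.45
tcp_pos: [434.8, -331.0, 1.6]
ee_rot: [-1.569, -0.001, -1.88]
ft_force: [0.9, -0.0, 5.7]
gripper_width: 53.0
```

Call:
drive_tool([
  [0,0,0,0,-6,0,0.3],
  [0,0,0,0,-25,0,0.3],
  [0,0,0,-6,-55,-1,0.3],
  [0,-0.01,0,-25,-85,-4,0.3],
  [0,-0.02,0,-60,-102,-10,0.3],
  [0,-0.04,0,-105,-110,-18,0.3],
  [0,-0.06,0,-155,-110,-26,0.3],
  [0,-0.08,0,-205,-110,-34,0.3],
  [0,-0.1,0,-255,-110,-43,0.3],
  [0,-0.12,0,-300,-110,-51,0.3],
  [0,-0.13,0,-335,-110,-57,0.3],
  [0,-0.134,0,-352,-110,-59.5,0.3],
  [0,-0.134,0,-356,-110,-60,0.3],
  [0,-0.134,0,-356,-110,-60,0.3],
  [0,-0.134,0,-356,-110,-60,0.3],
])

```text
time: 5.32
tcp_pos: [484.7, 24.8, 110.6]
ee_rot: [-1.571, -0.001, -1.749]
ft_force: [-0.0, 0.1, -5.0]
gripper_width: 53.1
```

```bash
python3 - <<'E'
from h import *
im,st=grab("wrist","pics/w2.png"); print(st['tcp_pos'],st['ee_rot'],st['gripper_width'],st['ft_force'],st['time'])
import json; json.dump({k:list(map(float,st[k])) for k in('tcp_pos','ee_rot')},open('w2.json','w'))
E
```

```text
[484.72107831  24.804402   110.5589691 ] [-1.57139155e+00 -1.26192661e-03 -1.74898398e+00] 53.05806380729763 [-0.03381001  0.14640198 -4.9874478 ] 5.325
```

View pics/w2.png

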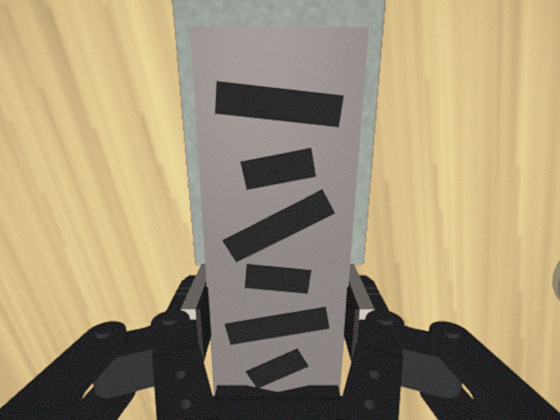

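The wrist view shows the held block, with its front edge at row 27 and columns 190 to 369. The bed edges show on both sides, left from (173,0) to (196,264) and right from (385,0) to (363,264). I'll compute the relative pose from these.

```bash
cat > m.py <<'E'
from h import *
import json
def edge(g,rows,c0,c1,sgn=0):
    out=[]
    for r in rows:
        s=g[r-1:r+2,c0:c1].mean(0); d=np.abs(np.convolve(s,[1,1,0,-1,-1],'valid'))
        i=int(d.argmax()); 
        o=0
        if 0<i<len(d)-1:
            a,b,c=d[i-1:i+2]; o=.5*(a-c)/(a-2*b+c+1e-9)
        out.append((c0+2+i+o,r))
    out=np.array(out); k=np.polyfit(out[:,1],out[:,0],1); res=out[:,0]-np.polyval(k,out[:,1])
    ok=abs(res)<max(1.0,1.5*np.median(abs(res)));k=np.polyfit(out[ok,1],out[ok,0],1)
    return k, np.abs(out[ok,0]-np.polyval(k,out[ok,1])).max()
def line(k,rows,z,st):
    P=ray('wrist',[(np.polyval(k,r),r) for r in rows],z,st); return P
E
python3 - <<'E'
from m import *
im=cv2.imread('pics/w2.png').astype(float); st=json.load(open('w2.json'))
sat=im[:,:,2]-im[:,:,0]   # R-B : table vs grey
g=im.mean(2)
L,e1=edge(sat,range(5,255,5),165,205); Rr,e2=edge(sat,range(5,255,5),355,395); print(L,e1,Rr,e2)
A=line(L,[5,255],15,st);B=line(Rr,[5,255],15,st); 
for Q in (A,B): print(Q.round(1).tolist(), np.degrees(np.arctan2(*(Q[0]-Q[1])[1::-1])))
M=(A+B)/2; n=(A[0]-A[1]);n/=np.linalg.norm(n); print('width',np.cross(n,(A-B)[0])[2],'mid',M)
# block edges
zt=st['tcp_pos'][2]-1.6+28
l,e1=edge(g,range(40,240,5),185,212); r,e2=edge(g,range(40,240,5),352,375); print(l,e1,r,e2)
for zt in (zt,):
  a=line(l,[40,235],zt,st); b=line(r,[40,235],zt,st)
  for Q in (a,b): print(Q.round(1).tolist(), np.degrees(np.arctan2(*(Q[0]-Q[1])[1::-1])))
  print('bw',np.linalg.norm((a-b)[0]),np.linalg.norm((a-b)[1]),'mid',(a+b)/2)
f=ray('wrist',[(190,27),(280,27),(369,27)],zt,st); print('front',f)
print('bedfront',ray('wrist',[(196,264),(363,264)],15,st))
print(np.degrees(st['ee_rot'][2]))
E
```

```text
[8.75130978e-02 1.71897044e+02] 0.16276672618690213 [-8.26845682e-02  3.84979305e+02] 0.09931308885956014
[[445.3, 165.1, 15.0], [416.4, 1.5, 15.0]] 79.9941686661083
[[571.2, 142.3, 15.0], [542.3, -21.2, 15.0]] 79.97981720126077
width 127.94081703430626 mid [[508.20445777 153.71569026  15.        ]
 [479.32759493  -9.8360569   15.        ]]
[-1.44547866e-02  1.92959554e+02] 3.2854189033923547 [1.73188089e-02 3.63831457e+02] 5.023350195989735
[[476.2, 123.4, 137.0], [459.1, 62.0, 137.0]] 74.44880619454882
[[527.1, 114.1, 137.0], [522.0, 50.7, 137.0]] 85.38608315083309
bw 51.80756827888099 63.947272556235845 mid [[501.65958561 118.75379102 136.9589691 ]
 [490.55943097  56.33111553 136.9589691 ]]
front [[476.36132034 126.89676321 136.9589691 ]
 [502.74046079 122.12525207 136.9589691 ]
 [528.81013538 117.40971773 136.9589691 ]]
bedfront [[415.82634532  -6.07526906  15.        ]
 [540.84167432 -28.56902731  15.        ]]
-100.20940075796088
```

Call:
drive_tool([
  [0,0,0,-3,10,0,0.3],
  [0,0,0,-10,35,0,0.3],
  [0,0,0,-15,60,0,0.3],
  [0,0,0,-15,78,0,0.3],
  [0,0,0,-15,87,0,0.3],
  [0,0,0,-15,90,0,0.3],
  [0,0,0,-15,90,0,0.3],
  [0,0,0,-15,90,0,0.3],
])

```text
time: 6.38
tcp_pos: [488.5, 41.7, 21.6]
ee_rot: [-1.569, 0.0, -1.746]
ft_force: [0.1, 0.3, -4.9]
gripper_width: 53.0
```

```bash
python3 - <<'E'
from h import *
im,st=grab("wrist","pics/w3.png"); print(st['tcp_pos'],st['ee_rot'],st['gripper_width'],st['ft_force'],st['time'])
import json; json.dump({k:list(map(float,st[k])) for k in('tcp_pos','ee_rot')},open('w3.json','w'))
E
```

```text
[488.52161731  41.74630896  21.58051079] [-1.56895806e+00  3.56496620e-04 -1.74604589e+00] 52.986957206380644 [ 0.0582915   0.33327928 -4.896862  ] 6.375
```

View pics/w3.png

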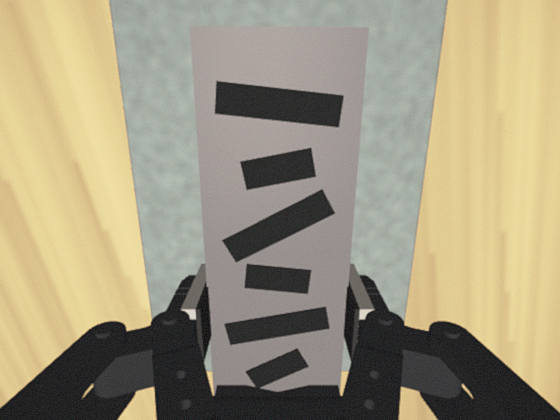

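The block is now 4 to 5 mm above the bed, with bed edges on both sides at (110,0) to (150,290) and (447,0) to (410,290). I'll measure the alignment relative to the jig.

```bash
python3 - <<'E'
from m import *
im=cv2.imread('pics/w3.png').astype(float); st=json.load(open('w3.json'))
sat=im[:,:,2]-im[:,:,0]
L,e1=edge(sat,range(5,280,5),100,160); Rr,e2=edge(sat,range(5,280,5),400,460); print(L,e1,Rr,e2)
A=line(L,[5,255],15,st);B=line(Rr,[5,255],15,st)
for Q in (A,B): print(np.degrees(np.arctan2(*(Q[0]-Q[1])[1::-1])))
u=A[0]-A[1];u/=np.linalg.norm(u); v=np.cross([0,0,1],u); M=(A+B).mean(0)/2
print('width',(A-B)@v,'mid',M)
zt=st['tcp_pos'][2]-1.6+28
rg=im[:,:,2]-im[:,:,1]  # block pinkish vs greenish bed
l,e1=edge(rg,range(35,250,5),180,214); r,e2=edge(rg,range(35,250,5),348,376); print(l,e1,r,e2)
a=line(l,[35,245],zt,st); b=line(r,[35,245],zt,st)
for Q in (a,b): print('yaw',np.degrees(np.arctan2(*(Q[0]-Q[1])[1::-1])))
print('bw',(a-b)@v,'block lateral front,rear',((a+b)/2-M)@v)
t=np.array(st['tcp_pos']); mouth=np.array([509.2,158.6,15])
print('tcp lateral vs bed mid',(t-M)@v,'mouth lat',(mouth-M)@v)
f=ray('wrist',[(190,27),(369,27)],zt,st); print('front x_jig',(f-mouth)@u, 'tcp x_jig',(t-mouth)@u,'u yaw',np.degrees(np.arctan2(u[1],u[0])),'tool',np.degrees(st['ee_rot'][2]))
E
```

```text
[  0.13459241 108.69368375] 0.13312735081321136 [-1.34010944e-01  4.47063560e+02] 0.12357137288319109
79.98423949195183
79.99089434297032
width [127.02719875 127.03925522] mid [498.93261635 100.8652559   15.        ]
[6.49907743e-02 1.87639769e+02] 0.23847697493664555 [-7.93963400e-02  3.70519984e+02] 0.17913017441208012
yaw 79.53355307506571
yaw 79.58822459921385
bw [53.3723393  53.43765795] block lateral front,rear [-0.14891568  0.35882266]
tcp lateral vs bed mid -0.02957708054208652 mouth lat -0.06973550404792661
front x_jig [-19.69043121 -19.73283783] tcp x_jig -118.66919990914941 u yaw 79.98423949195183 tool -100.04106044944677
```

Call:
drive_tool([
  [0,-0.007,0,0,1,0.4,0.3],
  [0,-0.007,0,0,2,0.4,0.3],
  [0,-0.007,0,0,3,0.4,0.3],
  [0,-0.007,0,0,4,0.4,0.3],
  [0,-0.007,0,0,4,0.4,0.3],
])

```text
time: 7.05
tcp_pos: [487.9, 41.7, 16.7]
ee_rot: [-1.571, -0.0, -1.739]
ft_force: [-0.7, -1.1, -5.2]
gripper_width: 52.8
```

Call:
drive_tool([
  [0,0,0,0,0.4,0,0.3],
  [0,0,0,0,0.7,0,0.3],
  [0,0,0,0,0.7,0,0.3],
])

```text
time: 7.42
tcp_pos: [488.0, 41.7, 16.6]
ee_rot: [-1.571, -0.0, -1.739]
ft_force: [-3.8, -1.3, 5.1]
gripper_width: 52.9
```

Call:
drive_tool([
  [0,0,0,-2,-0.3,0,0.3],
  [0,0,0,-6,-0.3,0,0.3],
  [0,0,0,-11,-0.3,0,0.3],
  [0,0,0,-16,-0.3,0,0.3],
  [0,0,0,-21,-0.3,0,0.3],
  [0,0,0,-25,-0.3,0,0.3],
  [0,0,0,-28,-0.3,0,0.3],
  [0,0,0,-30,-0.3,0,0.3],
  [0,0,0,-30,-0.3,0,0.3],
])

```text
time: 8.55
tcp_pos: [493.4, 71.5, 16.6]
ee_rot: [-1.57, 0.0, -1.739]
ft_force: [0.2, -4.4, 4.3]
gripper_width: 53.0
```

Call:
drive_tool([
  [0,0,0,-2,0,0,0.3],
  [0,0,0,-4,0,0,0.3],
  [0,0,0,-6,0,0,0.3],
  [0,0,0,-6,0,0,0.3],
])

```text
time: 9.05
tcp_pos: [494.3, 77.0, 16.6]
ee_rot: [-1.57, -0.0, -1.739]
ft_force: [-0.5, -5.6, 4.6]
gripper_width: 52.7
```

Call:
drive_tool([
  [0,0,0,-1.5,0,0,0.3],
  [0,0,0,-3,0,0,0.3],
  [0,0,0,-3,0,0,0.3],
])

```text
time: 9.43
tcp_pos: [494.8, 79.7, 16.6]
ee_rot: [-1.57, -0.001, -1.739]
ft_force: [-1.1, -5.5, 4.8]
gripper_width: 53.1
```

Call:
drive_tool([
  [0,0,0,-1.5,0,0,0.3],
  [0,0,0,-3,0,0,0.3],
  [0,0,0,-3,0,0,0.3],
])

```text
time: 9.8
tcp_pos: [495.3, 82.6, 16.6]
ee_rot: [-1.57, -0.001, -1.739]
ft_force: [-0.8, -4.7, 5.4]
gripper_width: 53.3
```

Call:
drive_tool([
  [0,0,0,-1.5,0,0,0.3],
  [0,0,0,-3,0,0,0.3],
  [0,0,0,-3,0,0,0.3],
])

```text
time: 10.18
tcp_pos: [495.8, 85.6, 16.6]
ee_rot: [-1.57, -0.001, -1.739]
ft_force: [-1.1, -5.4, 5.5]
gripper_width: 53.1
```

Call:
drive_tool([
  [0,0,0,-1.5,0,0,0.3],
  [0,0,0,-3,0,0,0.3],
  [0,0,0,-3,0,0,0.3],
])

```text
time: 10.55
tcp_pos: [496.3, 88.5, 16.6]
ee_rot: [-1.57, -0.001, -1.739]
ft_force: [-0.9, -4.3, 4.5]
gripper_width: 52.8
```

Call:
drive_tool([
  [0,0,0,-1.5,0,0,0.3],
  [0,0,0,-3,0,0,0.3],
  [0,0,0,-3,0,0,0.3],
])

```text
time: 10.92
tcp_pos: [496.8, 91.4, 16.6]
ee_rot: [-1.57, -0.001, -1.739]
ft_force: [-1.7, -5.3, 4.4]
gripper_width: 52.7
```

Call:
drive_tool([
  [0,0,0,-1.5,0,0,0.3],
  [0,0,0,-3,0,0,0.3],
  [0,0,0,-3,0,0,0.3],
])

```text
time: 11.3
tcp_pos: [497.3, 94.4, 16.6]
ee_rot: [-1.571, -0.001, -1.74]
ft_force: [-1.0, -5.7, 5.3]
gripper_width: 53.1
```

Call:
drive_tool([
  [0,0,0,-1.5,0,0,0.3],
  [0,0,0,-3,0,0,0.3],
  [0,0,0,-3,0,0,0.3],
])

```text
time: 11.68
tcp_pos: [497.8, 97.3, 16.6]
ee_rot: [-1.57, -0.001, -1.74]
ft_force: [-0.5, -5.1, 5.2]
gripper_width: 52.7
```

Call:
drive_tool([
  [0,0,0,-1.5,0,0,0.3],
  [0,0,0,-3,0,0,0.3],
  [0,0,0,-3,0,0,0.3],
])

```text
time: 12.05
tcp_pos: [498.2, 99.8, 16.6]
ee_rot: [-1.571, -0.001, -1.74]
ft_force: [-0.8, -6.2, 5.9]
gripper_width: 52.9
```

Call:
drive_tool([
  [0,0,0,-0.5,0,0,0.3],
  [0,0,0,-1,0,0,0.3],
  [0,0,0,-1,0,0,0.3],
  [0,0,0,-1,0,0,0.3],
])

```text
time: 12.55
tcp_pos: [498.2, 99.8, 16.6]
ee_rot: [-1.571, -0.003, -1.74]
ft_force: [-2.3, -7.2, 6.1]
gripper_width: 52.9
```

Call:
drive_tool([
  [0,0,0,-0.5,0,0,0.3],
  [0,0,0,-1,0,0,0.3],
  [0,0,0,-1,0,0,0.3],
  [0,0,0,-1,0,0,0.3],
])

```text
time: 13.05
tcp_pos: [498.2, 99.9, 16.6]
ee_rot: [-1.571, -0.004, -1.74]
ft_force: [-2.5, -9.1, 7.9]
gripper_width: 52.7
```

Call:
drive_tool([
  [0,0,0,-0.5,0,0,0.3],
  [0,0,0,-1,0,0,0.3],
  [0,0,0,-1,0,0,0.3],
  [0,0,0,-1,0,0,0.3],
])

```text
time: 13.55
tcp_pos: [498.2, 100.0, 16.6]
ee_rot: [-1.572, -0.006, -1.741]
ft_force: [-2.7, -11.2, 9.5]
gripper_width: 53.1
```

Call:
drive_tool([
  [0,0,0,0,-0.3,0,0.3],
  [0,0,0,0,-0.5,0,0.3],
  [0,0,0,0,-0.5,0,0.3],
  [0,0,0,0,-0.5,0,0.3],
])

```text
time: 14.05
tcp_pos: [498.2, 100.7, 16.6]
ee_rot: [-1.572, -0.004, -1.741]
ft_force: [-0.1, -9.8, 4.7]
gripper_width: 52.4
```

```bash
python3 - <<'E'
from h import *
st=env.state(); print(st['moment'],st['ee_rot'])
for n in ["scene","side","wrist"]: grab(n,f"pics/{n}4.png")
s=cv2.imread('pics/scene4.png'); d=cv2.imread('pics/side4.png')
a=cv2.resize(s[150:250,245:365],None,fx=4.5,fy=4.5,interpolation=2)
b=cv2.resize(d[150:290,180:320],None,fx=4,fy=4,interpolation=2)
cv2.imwrite('pics/s4.png',a); cv2.imwrite('pics/d4.png',b)
E
```

```text
[-1.68901111 -0.08106347 -0.1408313 ] [-1.571707   -0.00394444 -1.74120549]
```

View pics/s4.png

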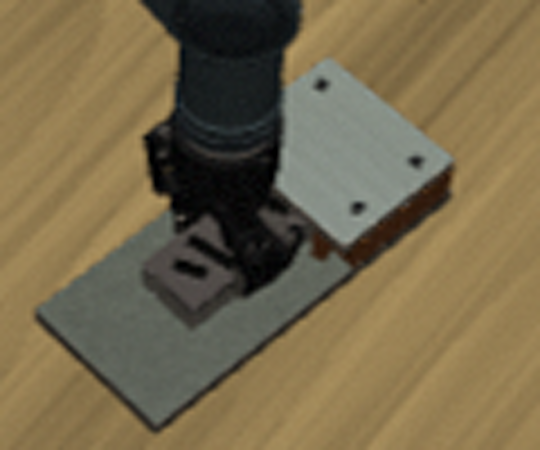

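View pics/d4.png

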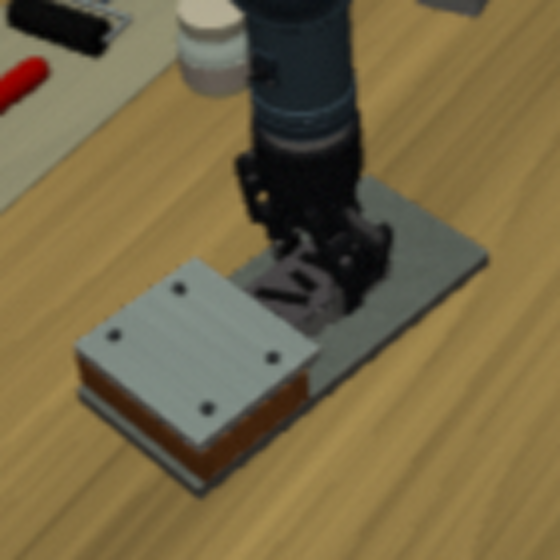

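View pics/wrist4.png

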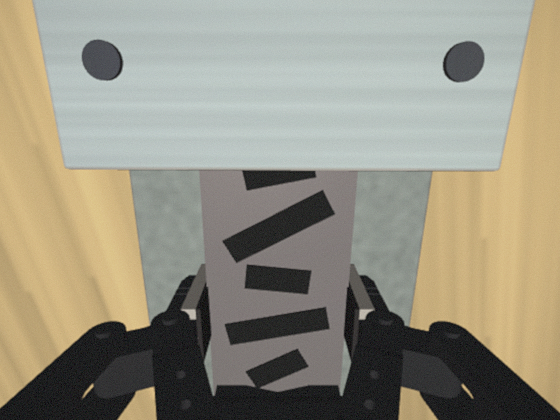

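The wrist view shows the block centred in the pocket under the plate edge at row 168. Its bars sit at the same pixels as before, so it hasn't slipped in the grip. The stop has been felt at TCP y of about 99.7, so I'll press on in small steps.

Call:
drive_tool([
  [0,0,0,-0.7,0,0,0.3],
  [0,0,0,-1.5,0,0,0.3],
  [0,0,0,-1.5,0,0,0.3],
  [0,0,0,-1.5,0,0,0.3],
])

```text
time: 14.7
tcp_pos: [498.2, 101.0, 16.7]
ee_rot: [-1.572, -0.006, -1.742]
ft_force: [-2.2, -10.3, 6.5]
gripper_width: 53.3
```

Call:
drive_tool([
  [0,0,0,-0.7,-0.2,0,0.3],
  [0,0,0,-1.5,-0.4,0,0.3],
  [0,0,0,-1.5,-0.4,0,0.3],
  [0,0,0,-1.5,-0.4,0,0.3],
])

```text
time: 15.2
tcp_pos: [498.3, 102.2, 16.7]
ee_rot: [-1.573, -0.006, -1.742]
ft_force: [-1.3, -10.7, 4.8]
gripper_width: 52.9
```

Call:
drive_tool([
  [0,0,0,-0.7,-0.1,0,0.3],
  [0,0,0,-1.5,-0.3,0,0.3],
  [0,0,0,-1.5,-0.3,0,0.3],
  [0,0,0,-1.5,-0.3,0,0.3],
])

```text
time: 15.7
tcp_pos: [498.4, 103.2, 16.7]
ee_rot: [-1.573, -0.006, -1.743]
ft_force: [-1.4, -10.9, 1.9]
gripper_width: 53.1
```

Call:
drive_tool([
  [0,0,0,-0.7,0,0,0.3],
  [0,0,0,-1.5,0,0,0.3],
  [0,0,0,-1.5,0,0,0.3],
  [0,0,0,-1.5,0,0,0.3],
])

```text
time: 16.2
tcp_pos: [498.4, 103.4, 16.7]
ee_rot: [-1.574, -0.008, -1.743]
ft_force: [-0.1, -12.3, 4.4]
gripper_width: 52.9
```

Call:
drive_tool([
  [0,0,0,-0.7,-0.2,0,0.3],
  [0,0,0,-1.5,-0.4,0,0.3],
  [0,0,0,-1.5,-0.4,0,0.3],
  [0,0,0,-1.5,-0.4,0,0.3],
])

```text
time: 16.7
tcp_pos: [498.6, 104.8, 16.8]
ee_rot: [-1.574, -0.008, -1.744]
ft_force: [-1.2, -12.8, 2.7]
gripper_width: 52.8
```

The stop is pressed about 5 mm, with a push of about 12.8 N including drag. Now I'll let go in place.

Call:
drive_tool([
  [0,0,0,0.5,0,0,0.3],
  [0,0,0,1,0,0,0.3],
  [0,0,0,1,0,0,0.75],
  [0,0,0,1,0,0,1],
  [0,0,0,1,0,0,1],
  [0,0,0,1,0,0,1],
  [0,0,0,1,0,0,1],
])

```text
time: 17.58
tcp_pos: [499.6, 110.7, 18.0]
ee_rot: [-1.571, 0.0, -1.738]
ft_force: [-0.9, -0.7, 0.1]
gripper_width: 85.7
```

```bash
python3 - <<'E'
from h import *
im,st=grab("wrist","pics/w5.png"); print(st['tcp_pos'],st['ee_rot'],st['gripper_width'],st['ft_force'],st['time'])
E
```

```text
[499.62400776 110.72956658  18.02549203] [-1.57073162e+00  4.63793191e-04 -1.73818516e+00] 85.65716849182668 [-0.94399981 -0.73918403  0.09771759] 17.575
```

View pics/w5.png

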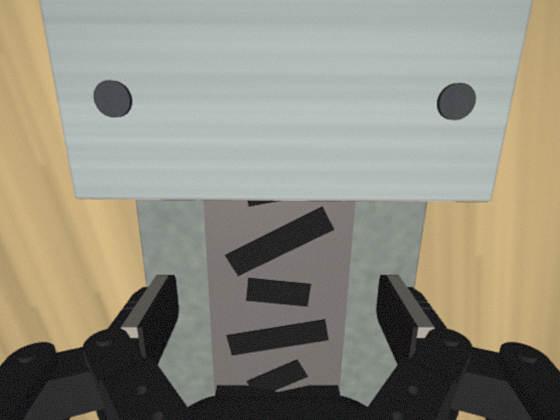

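```bash
python3 - <<'E'
from h import *
st=env.state(); im4=cv2.imread('pics/wrist4.png',0); im5=cv2.imread('pics/w5.png',0)
st4=dict(tcp_pos=[498.2,100.7,16.6],ee_rot=[-1.5717,-0.0039,-1.7412])
u=np.array([np.cos(np.radians(80)),np.sin(np.radians(80)),0])
def cents(im):
    m=np.zeros_like(im); m[222:350,215:335]=(im[222:350,215:335]<80)*255
    n,_,s,c=cv2.connectedComponentsWithStats(m); return [(c[i].round(2),s[i].tolist()) for i in range(1,n) if s[i][4]>500]
a,b=cents(im4),cents(im5); print(a);print(b)
for c,s in a: print('then',(ray('wrist',c,43,st4)[0]).round(2), ray('wrist',c,43,st4)[0]@u)
for c,s in b: print('now',(ray('wrist',c,43,st)[0]).round(2), ray('wrist',c,43,st)[0]@u)
# plate edge s in both
print('plate edge',ray('wrist',(280,169),58,st4)[0]@u, ray('wrist',(280,200),58,st)[0]@u)
E
```

```text
[(array([261.27, 237.1 ]), [223, 222, 95, 41, 1757]), (array([277.16, 278.91]), [245, 265, 66, 29, 1521]), (array([277.17, 325.65]), [225, 307, 104, 38, 2223])]
[(array([275.56, 244.22]), [225, 222, 109, 54, 2458]), (array([277.77, 291.68]), [246, 278, 65, 29, 1441]), (array([279.29, 336.16]), [226, 319, 103, 31, 2009])]
then [497.51 132.63  43.  ] 217.00966364968878
then [500.24 114.94  43.  ] 200.05965531435498
then [496.71  94.44  43.  ] 179.25472930602717
now [503.3  138.09  43.  ] 223.387916393729
now [500.79 118.35  43.  ] 203.51649986231496
now [497.97  98.05  43.  ] 183.03645237691296
plate edge 245.01920801294506 244.8287677961515
```

Comparing the bars in the two views puts the block 3.5 mm farther in than at TCP y = 100.7. That is about 4.5 mm of stop travel after a small spring-back. I'll retreat straight up.

Call:
drive_tool([
  [0,0,0,0,-3,0,1],
  [0,0,0,0,-12,0,1],
  [0,0,0,0,-30,0,1],
  [0,0,0,0,-55,0,1],
  [0,0,0,20,-85,0,1],
  [0,0,0,50,-115,0,1],
  [0,0,0,70,-140,0,1],
  [0,0,0,80,-150,0,1],
  [0,0,0,80,-150,0,1],
  [0,0,0,80,-150,0,1],
])

```text
time: 18.88
tcp_pos: [485.6, 32.4, 167.2]
ee_rot: [-1.572, 0.0, -1.737]
ft_force: [-0.2, 0.9, 0.2]
gripper_width: 85.6
```

```bash
python3 - <<'E'
from h import *
im,st=grab("wrist","pics/w6.png"); print(st['tcp_pos'],st['ee_rot'],st['gripper_width'],st['ft_force'],st['time'])
grab("scene","pics/scene6.png")
E
```

```text
[485.57903299  32.40238702 167.24280933] [-1.57231307e+00  3.84442311e-04 -1.73731628e+00] 85.58062889531723 [-0.19774587  0.9348893   0.16336066] 18.875
```

View pics/w6.png

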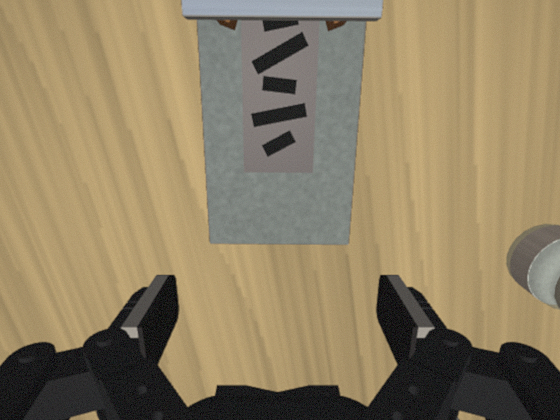

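View pics/scene6.png

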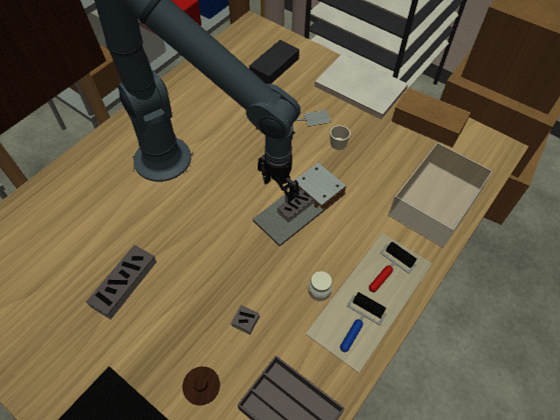

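The block lies straight on the bed with its rear end at row 172 of the wrist view, and the other objects are where they were. One last position check before handing in.

```bash
python3 - <<'E'
from h import *
st=env.state(); im=cv2.imread('pics/w6.png',0)
u=np.array([np.cos(np.radians(80)),np.sin(np.radians(80)),0])
m=np.zeros_like(im); m[28:165,246:312]=(im[28:165,246:312]<70)*255
n,_,s,c=cv2.connectedComponentsWithStats(m)
for i in range(1,n):
    if s[i][4]>100: print(c[i].round(1),s[i][4],round(ray('wrist',c[i],43,st)[0]@u,2))
r=ray('wrist',[(244,172),(313,172)],43,st); print('rear s',r@u,'front rel. mouth',(r+150*u-[509.2,158.6,0])@u)
E
```

```text
[279.7  52.7] 832 224.19
[278.8  84.6] 450 203.1
[278.8 114.6] 712 182.19
[278.3 143. ] 391 161.35
rear s [138.7364661  139.20428738] front rel. mouth [44.1243044  44.59212568]
```

```bash
python3 - <<'E'
from rig import env
print(env.close_job())
E
```

```text
the job is handed in; nothing more can be done
None
```

The smaller long block is in the jig, resting on the sprung stop, and I've handed the job in at about 19 s. I gripped it 25 mm behind its middle and laid it on the bed with its front about 20 mm short of the overhang. I then slid it in until I felt the stop, pressed about 5 mm, let go and lifted clear.

- **Stop travel:** I estimate about 4.5 mm pressed after release, accurate to about 1 mm. The contact point was found by feel, since the stop can't be seen. By camera the block's front end is about 44 mm past the mouth, and I felt contact at about 39 mm. The stop first stuck until the push reached about 11 N, then moved steadily.
- **Forces:** the highest push I read was about 13 N, including the block's drag on the bed. Readings came only at the end of each move.
- **Release:** the arm sprang forward about 6 mm when the fingers opened. The block did not go with it; it sprang back by about 0.5 mm.
- **Last check:** the two camera checks after release agree to within about 1 mm along the slide. The block lies straight and centred in the pocket, the gripper is clear, and everything else looks unmoved in the scene view.

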